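Gauge the gap of a glass-plate casting cassette

ROBOT

A 6-joint arm with a two-finger parallel gripper is mounted at the origin on a cart in front of the work surface, level with it; the furniture and walls round the work are solid. World frame = base frame: x ahead of the robot, y to its left, z up, the work surface at z = 0. Lengths are in m, angles in degrees, forces in N, time in s.
With the tool pointing down it reaches from about 0.4 to 0.825 m from the base axis. Payload 7 kg.
Tool frame: the origin (TCP) lies midway between the tips of the shut fingers; the grasp point (between the pads) lies 19 mm behind it; z points along the fingers, y is the line along which they close (so a half turn about z gives the same grasp; the last joint's range is limited). The gripper opens to 88 mm and grips with 3 to 60 N. Pads are 19 mm wide; open, the fingers measure 130 mm over their backs; the gripper's body (78 mm by 193 mm) begins 47 mm behind the grasp point.
Start: joints at [81.194, 20.546, 0.682, 0, -70.136, -16.507], TCP at [0.289, 0.61, 0.227] pointing down, gripper open.
Joint ranges: [-176.03, 176.03], [-82.01, 121.73], [-58.28, 71.71], [-173.87, 95.51], [-174.79, -0.11], [-173.66, 173.66]. Speed limits (degrees/s): [136.94, 136.94, 172.46, 180, 180, 180].

INTERFACE

Orientations are given as [roll, pitch, yaw] about the fixed x, y, z axes, in that order (R = Rz(yaw) Ry(pitch) Rx(roll)).
In Python, from plant import ctrl gives the robot as it stands. The module is installed in compiled form; this text tells all that it offers.
- The arm moves only by the tool play_rows, never from a script. Its argument "commands" is a list that holds one entry, the list of rows, each a list of 7 numbers: the turn, a rotation vector about the tool's x, y, z in rad, then the shift along the tool's x, y, z in cm, then the finger opening in cm, from 0 to 8.76. In form: [[[ax, ay, az, x, y, z, grip], ...]]. A call has 1 to 8 rows; each row is the pose to reach, as a shift and turn from the pose commanded when the call began, along the tool's axes at that moment; what a row does not reach only later rows make up. A row lasts 1/12 s, in which the tool goes at most 41.7 mm and 7.16 degrees, less where a joint would pass 70% of its speed; a pose out of reach is approached as far as the arm can. A call with a gripper value outside its range is refused whole. The fingers move at their own pace and stop on an object; the grip force is fixed at half the most. Time passes only in rows, so rows that repeat a pose let the fingers close. It gives the time, the measured TCP pose, the force, the opening and the grip force at its end, in the units of the state.
- ctrl.get_obs(): the state, without advancing time (a new reading comes with each control period).
- ctrl.snapshot(name): name is "side" or "top"; returns a dict with "color" (480x640x3 uint8, red, green, blue), "camera_matrix" (3x3 intrinsics, pixels), "k1" (the pictures are not rectified: a ray, as slopes to the right and down, at radius r is drawn at 1 + k1 r^2 times it, then the intrinsics apply), "origin" and "rotation" of the camera in the world. Camera axes: x right, y down, z forward; pixel columns grow to the right and rows downward; lengths in m; the calibration is good to about 2 mm. A picture is of the moment at which its call begins. There is no depth.
- ctrl.close_job(): hands the job in; it is judged then, once.
Trained networks look in a picture, given as the dict that the camera call returned (one of the last four; its "shot" number tells which), for a name from the list of things; names that differ only in an ending like _2 or _b are one class to them, and where a whole thing is asked for, a point or a joint stands for the part that bears it (a point fixed in the world has none). Each returns a list of dicts, best first, with "conf" (0 to 1); they miss things now and then, are a little off and sometimes report something else, mostly with a low value. They report only what shows in the picture. A call takes as long as a camera call.
- ctrl.find_in(picture, name): "bbox" ([left, top, width, height] in pixels, round what is visible of it).
The state is a dict: "clock": time; "joint_pos": joint angles; "qvel": joint speeds; "tau": joint torques, N m; "tool_pos": TCP position; "orientation": TCP orientation; "force": force on the tool from outside, world axes, zero at the start; "moment": the same for the moment, N m; "opening": finger opening in m; "gripper_force": force on a finger pad.
Only numpy, scipy, OpenCV 4.12 (cv2) and the standard library are available. Lean on these libraries where they do the work, as an engineer would, in place of code of your own. Each camera call takes 0.05 s, during which the arm holds its last target. There are 200 camera calls.

TASK

Draw the thin taper gauge (the orange-handled one) up out of the holder and slide its blade straight down between the two upright glass plates of the casting stand until it drags snugly on both and the sprung front plate has just given way by a millimetre or two, without forcing it wider. Finish holding the gauge still by its handle at that depth: do not let go of it. Leave the blue-handled gauge in its slot and the other things on the bench alone.

Things in the scene. Friction and masses are not known exactly. Their poses are not given: they have to be found in the camera images.
- thin_gauge: thin taper gauge, upright in the holder: ORANGE handle 22 (x) x 30 (y) x 50 mm tall on a steel blade 85 long, 24 wide (y). Origin at the centre of the blade's tip (lowest end), z up the blade, x across its thickness. Blade tapers evenly on both faces: 3 mm thick at the tip plus 0.1 mm per mm above it. Handle 85 to 135 mm above the tip, its underside resting on the holder. About 80 g.
- thin_gauge_grip (a point): point in the thin gauge's orange handle where it is well gripped, 113 mm above the tip on its centre line; grip across the 22 mm thickness (the gauge's x)
- thin_gauge_tip (a point): centre of the tip of the thin gauge's blade (same point as its origin)
- thick_gauge: look-alike gauge with a BLUE handle of the same size, blade 85 long and 24 wide but 9 mm thick at the tip, too thick for the gap: stays in the holder. Origin at the centre of its tip, axes as for the thin gauge
- holder: fixed grey block (46 x 116 mm, 95 mm tall, on a 70 x 130 x 6 mm foot) with two upright slots (15 mm in x, 28 mm in y) at y = +35 and -35 mm, in which the two gauges hang, in either order; origin at centre of underside; gauges have the holder's yaw
- stand: fixed casting stand: grey base 170 (x) x 160 (y) x 14 mm with low end walls 45 mm high and two steel guide rods along x; it carries the upright glass plates. Origin at the centre of its underside; its x axis is at right angles to the plates, its y axis along them
- back_edge (a point): middle of the mouth edge of the back plate (upright green glass, 100 mm wide along y, 6 mm thick): on its inner face, 110 mm above the table; point axes as the stand's. Above it a white lip flares outward (6 mm outward over 7 mm of height, top at 117 mm), so the blade is guided in
- front_edge (a point): the same point on the front plate, a like parallel plate on the -x side with the same lip: the gap (5.0 to 7.5 mm at rest, differing from run to run) is the distance between the two edges along the stand's x. Between the plates it is free down to 14 mm above the table
- cassette (a joint): both plates together float along the stand's x on the rods, +-6 mm, on a weak centring spring (120 N/m), so that they centre themselves on a blade; 0 = middle, positive to +x
- carriage (a joint): how far the clamped carriage (blue frame behind the front plate) has been set back: gap at rest = 5 mm + this value (0 to 0.0025 m). Held by friction, not to be moved
- front_spring (a joint): how far the front plate has given way against its springs, 0 at rest against its stop, growing as the gap is forced wider, up to 0.006 m; the springs press with 5 N at 0 and 0.8 N more per mm. From first touch on, a blade 10 mm deeper pushes it 1 mm; the blade then drags with an upward force of about 5 to 9 N, which sets in within a few mm
- reagent_bottle: bystander: glass bottle with blue screw cap, diameter 56, 110 tall, standing; origin at centre of underside
- tip_box: bystander: dark box of pink pipette tips, 91x124x56 mm; origin at centre of underside
- red_bottle: bystander: small white bottle with red cap, diameter 32, 63 tall; origin at centre of underside
- slide_box: bystander: flat dark microscope slide box, 144x84x28 mm; origin at centre of underside
- ph_box: bystander: flat white box with colour patches, 82x50x9 mm; origin at centre of underside
- marker_1: bystander: blue and white marker pen lying down, 136 long, 13 thick; origin at centre of underside
- marker_2: bystander: red and white marker pen lying down, 136 long, 13 thick; origin at centre of underside

How it is judged (in metres and radians):
On the way:
1. the orange-handled gauge is drawn clear of the holder, held by the fingers (z of thin_gauge_tip in the frame of holder above 0.098 m and contact force between the fingers and thin_gauge above 2 N), for 0.1 s.
At the end, for the whole second after the job is handed in: Thin gauge upright (0.2 rad), blade between the plates, at least 10 mm deep and within their width, pressed by each plate with over 1 N; front plate given way 0.5 to 2.8 mm; gauge still and held in the fingers (over 2 N); blue-handled gauge within 12 mm of its start (value of joint front_spring between 0.0005 and 0.0028 m and contact force between thin_gauge and front_spring_c0 above 1 N and contact force between thin_gauge and cassette_c0 above 1 N and z of thin_gauge_tip in the frame of back_edge between -0.09 and -0.01 m and y of thin_gauge_tip in the frame of back_edge between -0.038 and 0.038 m and angle between thin_gauge's own z axis and vertical below 0.2 rad and linear speed of thin_gauge below 0.015 m/s and contact force between the fingers and thin_gauge above 2 N and distance of thick_gauge from where it was at the start of the episode below 0.012 m); the arm keeps its last pose, push and grip.
It fails at once if the front plate is forced back more than 4.5 mm (value of joint front_spring above 0.0045 m).
It fails at once if the gauge is jammed against a plate with more than 30 N (contact force between thin_gauge and front_spring_c0 above 30 N or contact force between thin_gauge and cassette_c0 above 30 N).
It fails at once if the blue-handled gauge is moved more than 3 cm (distance of thick_gauge from where it was at the start of the episode above 0.03 m).
It fails at once if a bystander on the bench is shoved more than 3 cm (distance of any of reagent_bottle, tip_box, red_bottle, slide_box, ph_box, marker_1, marker_2 from where it was at the start of the episode above 0.03 m).
It also fails if it takes over 45 s, if anything falls off the work surface, if the arm or the gripper's body presses on something with over 40 N, if the wrist force passes 120 N, or if a joint passes its speed limit or range.

## Working session

There is one attempt and no reset: what is moved stays moved. The work goes in short steps, Python scripts to look and compute and a tool call to move; the robot and the scene stay as the last step left them, time stands still between calls to the robot, and variables do not carry over. Pictures are saved under pics/ and viewed, at most 10 in all, crops included, and the job is handed in when it is done.

Besides the shell and the picture viewer there is one more tool, called as name(argument=value, ...) on one line, values as JSON. play_rows: Moves the arm, as the interface text tells. Its arguments: {"type":"object","properties":{"commands":{"type":"array","items":{"type":"array","items":{"type":"array","items":{"type":"number"}}}}},"required":["commands"]}

```bash
mkdir -p pics
cat > h.py <<'E'
import numpy as np, cv2, pickle
from plant import ctrl
def snap(n,f):
    s=ctrl.snapshot(n); cv2.imwrite(f'pics/{f}.png',s['color'][:,:,::-1]); pickle.dump(s,open(f'pics/{f}.pkl','wb')); return s
def proj(s,P):
    P=np.atleast_2d(P); c=(P-np.array(s['origin']))@np.array(s['rotation']); u=c[:,:2]/c[:,2:]
    u=u*(1+s['k1']*(u**2).sum(1,keepdims=True)); K=np.array(s['camera_matrix'])
    return u@K[:2,:2].T+K[:2,2]
def ray(s,p):
    K=np.array(s['camera_matrix']); d=np.linalg.solve(K,[p[0],p[1],1])[:2]; u=d.copy()
    for _ in range(20): u=d/(1+s['k1']*(u@u))
    return np.array(s['origin']),np.array(s['rotation'])@np.array([u[0],u[1],1])
def onz(s,p,z):
    o,d=ray(s,p); return o+d*(z-o[2])/d[2]
E
python3 - <<'E'
from h import *
for n in('top','side'):
    s=snap(n,n+'0'); print(n,s['origin'],s['rotation'],s['k1'],s['camera_matrix'])
    for k in('thin_gauge','thick_gauge','holder','stand','back_edge','front_edge'):
        print(k,[(np.round(d['bbox']),round(d['conf'],2)) for d in ctrl.find_in(s,k)[:2]])
print(ctrl.get_obs())
E
```

```text
top [ 0.3007511  -0.0717278   1.64524285] [-169.24265439   -0.58428046  -88.59399619] -0.07073797924012509 [[613.45227265   0.         314.52172192]
 [  0.         613.45227265 235.22687002]
 [  0.           0.           1.        ]]
thin_gauge [(array([386., 273.,  12.,  15.]), 0.53)]
thick_gauge [(array([411., 267.,  15.,  13.]), 0.73), (array([459., 241.,  37.,  30.]), 0.63)]
holder [(array([369., 265.,  58.,  30.]), 0.86)]
stand [(array([224., 229.,  70.,  66.]), 0.93)]
back_edge [(array([232., 250.,  49.,  33.]), 0.95), (array([467., 284.,  36.,  58.]), 0.69)]
front_edge [(array([238., 257.,  38.,  10.]), 0.81)]
side [0.33330447 0.84731435 0.8464323 ] [-127.03602868    0.18833909 -164.65373591] -0.04051715156301666 [[458.04215531   0.         323.30817002]
 [  0.         458.04215531 238.64629044]
 [  0.           0.           1.        ]]
thin_gauge [(array([369., 196.,  11.,  19.]), 0.74)]
thick_gauge [(array([369., 186.,   7.,  14.]), 0.57)]
holder [(array([359., 198.,  24.,  47.]), 0.69)]
stand [(array([289., 271.,  80.,  78.]), 0.97)]
back_edge [(array([313., 270.,  44.,  62.]), 0.75)]
front_edge [(array([326., 270.,  11.,  50.]), 0.67), (array([351., 185.,  20.,  16.]), 0.44)]
{'clock': 0.7, 'joint_pos': array([ 8.11903053e+01,  2.05443035e+01,  6.81956686e-01, -2.94438788e-03,
       -7.01363869e+01, -1.65098070e+01]), 'qvel': array([-0.02853411, -0.0568647 , -0.01763028,  0.12764179,  0.04836896,
        0.02795538]), 'tau': array([ 3.88016169e-04, -5.82162952e+01,  2.93240368e+01,  7.00043947e+00,
        1.24049836e-02, -1.53186852e-05]), 'tool_pos': array([0.28863165, 0.61013993, 0.22657519]), 'orientation': array([-1.79999573e+02,  3.01491261e-03, -2.53205021e+01]), 'force': array([-0.41473221, -0.06446751, -0.06090232]), 'moment': array([0.01529785, 0.0212881 , 0.0040285 ]), 'gripper_force': 0.0, 'opening': 0.08771549639764033}
```

View crops.

```bash
sed -i "s/import numpy as np, cv2, pickle/import numpy as np, cv2, pickle\nfrom scipy.spatial.transform import Rotation as Ro/; s/s=ctrl.snapshot(n);/s=ctrl.snapshot(n); s['rotation']=Ro.from_euler('xyz',s['rotation'],degrees=True).as_matrix();/" h.py
python3 - <<'E'
import cv2
a=cv2.imread('pics/top0.png'); b=cv2.imread('pics/side0.png')
t=a[215:315,200:440]; t=cv2.resize(t,(800,333),interpolation=cv2.INTER_CUBIC)
u=b[165:365,270:430]; u=cv2.resize(u,(480,600),interpolation=cv2.INTER_CUBIC)
cv2.imwrite('pics/tc.png',t); cv2.imwrite('pics/sc.png',u)
E
```

```text
(no output)
```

View pics/tc.png

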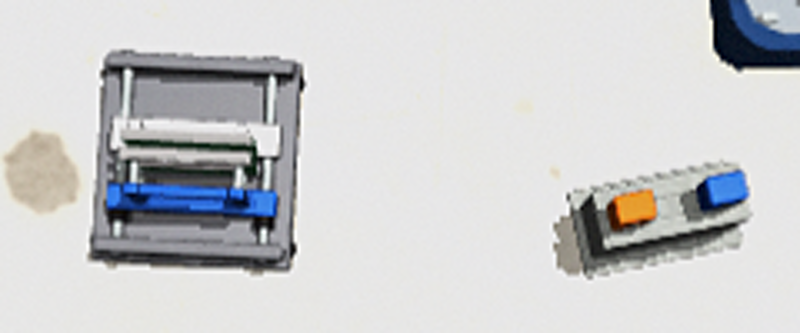

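View pics/sc.png

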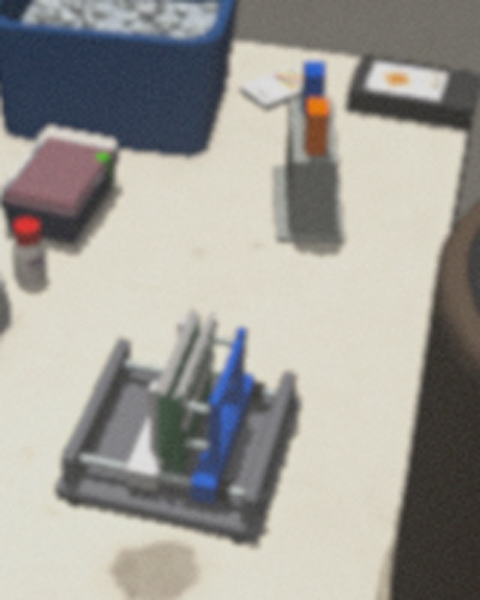

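View pics/side0.png

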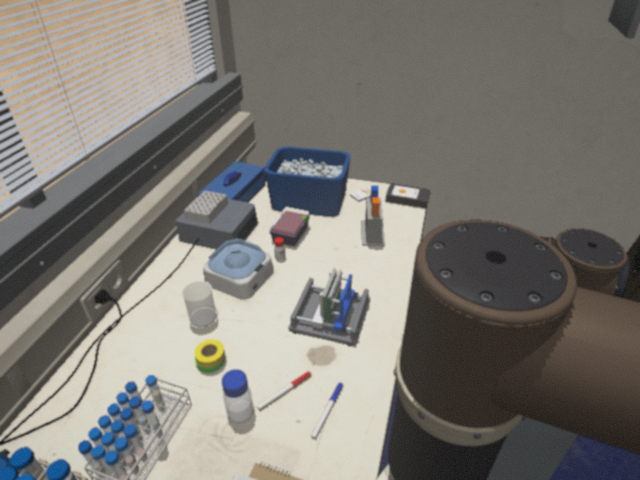

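View pics/top0.png

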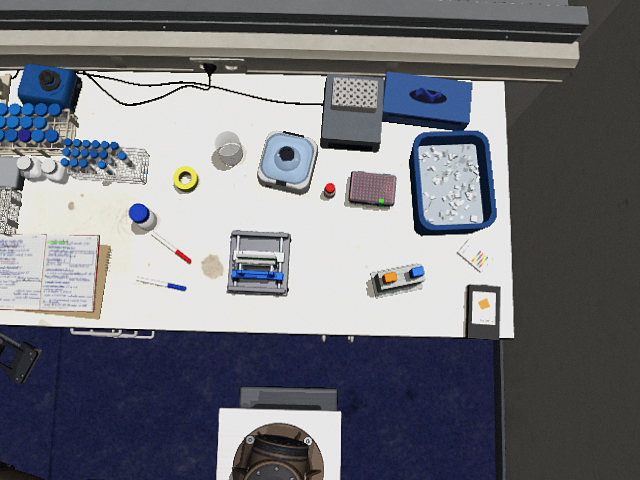

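```bash
cat > fit.py <<'E'
from h import *
from scipy.optimize import minimize
import itertools
T=pickle.load(open('pics/top0.pkl','rb'));S=pickle.load(open('pics/side0.pkl','rb'))
for s in(T,S): s['rotation']=np.array(s['rotation']) if np.shape(s['rotation'])==(3,3) else Ro.from_euler('xyz',s['rotation'],degrees=True).as_matrix()
def box(c,h,xy,yaw):
    P=np.array([[c[i]+g[i]*h[i] for i in range(3)] for g in itertools.product((-1,1),repeat=3)],float)
    R=Ro.from_euler('z',yaw).as_matrix(); return P@R.T+[xy[0],xy[1],0]
def rend(s,roi,pts,k=8):
    x,y,w,h=roi; m=np.zeros((h*k,w*k),np.uint8)
    for P in pts:
        p=(proj(s,P)-[x,y]+.5)*k
        cv2.fillConvexPoly(m,cv2.convexHull(np.round(p*16).astype(np.int32)),255,shift=4)
    return cv2.resize(m,(w,h),interpolation=cv2.INTER_AREA)/255.
def crop(s,roi): x,y,w,h=roi; return s['color'][y:y+h,x:x+w].astype(float)
if __name__=='__main__':
    # --- gauges: soft colour masks
    rT=(375,255,60,40); rS=(355,178,35,45)
    def org(c): return np.clip((c[...,0]-c[...,2]-40)/100,0,1)
    def blu(c): return np.clip((c[...,2]-c[...,0]-40)/80,0,1)
    M=[org(crop(T,rT)),blu(crop(T,rT)),org(crop(S,rS)),blu(crop(S,rS))]
    print('areas',[m.sum().round(1) for m in M])
    def cost(v,full=False):
        x,y,a,dx,dy=v; H=(.011,.015,.025)
        o=box((0,.035,.12),H,(x,y),a); b=box((0,-.035,.12),H,(x,y),a); d=[dx,dy,0]
        R=[rend(T,rT,[o]),rend(T,rT,[b]),rend(S,rS,[o+d]),0]; R[3]=rend(S,rS,[b+d])*(1-R[2])
        return sum(((m-r)**2).sum() for m,r in zip(M,R))+ (dx**2+dy**2)/.004**2
    p0=onz(T,(389.5,277.5),.145); q0=onz(T,(416.5,271),.145); c=(p0+q0)/2; dd=p0-q0
    a0=np.arctan2(-dd[0],dd[1]); print(p0,q0,np.degrees(a0))
    r=min((minimize(cost,[c[0]+e,c[1]+f,a0,0,0],method='Nelder-Mead',options=dict(initial_simplex=np.array([c[0],c[1],a0,0,0])+np.vstack([np.zeros(5),np.diag([.004,.004,.06,.003,.003])]),maxiter=500)) for e,f in((0,0),(.003,-.003))),key=lambda r:r.fun)
    x,y,a=r.x[:3]; print('holder',r.x,np.degrees(a),r.fun,'orange',x-.035*np.sin(a),y+.035*np.cos(a))
    # --- stand
    roi=(218,222,82,80); g=crop(T,roi); m=np.clip((205-g.min(2))/80,0,1); 
    m=cv2.morphologyEx((m),cv2.MORPH_CLOSE,np.ones((15,15)))
    def cs(v):
        x,y,a=v
        return ((m-rend(T,roi,[box((0,0,.007),(.085,.08,.007),(x,y),a),box((.08,0,.0225),(.005,.08,.0225),(x,y),a),box((-.08,0,.0225),(.005,.08,.0225),(x,y),a)]))**2).sum()
    s0=onz(T,(259,262),.02)
    rs=minimize(cs,[s0[0],s0[1],-.03],method='Nelder-Mead',options=dict(initial_simplex=np.array([s0[0],s0[1],-.03])+np.vstack([np.zeros(3),np.diag([.005,.005,.06])])))
    print('stand',rs.x,np.degrees(rs.x[2]),rs.fun)
    np.save('fit.npy',np.r_[r.x,rs.x])
    k=10; x0,y0,w,h=225,232,66,60
    big=cv2.resize(T['color'][y0:y0+h,x0:x0+w][:,:,::-1],None,fx=k,fy=k,interpolation=cv2.INTER_CUBIC)
    X,Y,A=rs.x
    for b,col in((box((0,0,.007),(.085,.08,.007),(X,Y),A),(0,0,255)),):
        for q in proj(T,b): cv2.circle(big,tuple(int(z) for z in (q-[x0,y0]+.5)*k),3,col,-1)
    for gx in range(0,w,10): cv2.putText(big,str(x0+gx),(gx*k,10),0,.35,(0,0,255))
    for gy in range(0,h,10): cv2.putText(big,str(y0+gy),(0,gy*k+5),0,.35,(0,0,255)); 
    for xx in(-.05,0,.05): # vertical spot: projected z=0.117 line at stand x=0
        q=proj(T,[X-xx*np.sin(A),Y+xx*np.cos(A),.117])[0]; cv2.circle(big,tuple(int(z) for z in (q-[x0,y0]+.5)*k),3,(255,0,255),-1)
    cv2.imwrite('pics/stand.png',big)
E
python3 fit.py
```

```text
areas [np.float64(107.1), np.float64(101.6), np.float64(70.2), np.float64(28.8)]
[ 0.48499352 -0.26730346  0.145     ] [ 0.50278039 -0.33423008  0.145     ] 14.883266603472384
holder [ 0.49658591 -0.30405087  0.18111658 -0.00197058 -0.00149587] 10.377215463006795 205.4816215957804 orange 0.4902814306108953 -0.269623354637604
stand [ 0.52511732  0.06764808 -0.02032165] -1.164344701116068 374.64586312956556
```

View pics/stand.png

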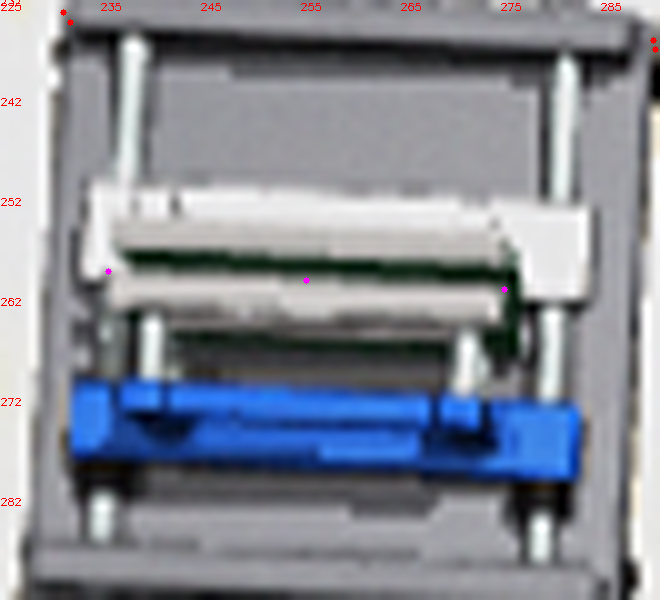

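```bash
python3 - <<'E'
from fit import *
def C(u,v): return (225+u/10-.5,232+v/10-.5)
A=onz(T,C(120,257),.11);B=onz(T,C(505,277),.11);M=onz(T,C(308,266.5),.11)
d=A-B; print('gap mid',M,'yaw',np.degrees(np.arctan2(-d[0],d[1])),np.linalg.norm(d))
for a,b in(((72,380),(580,405)),((85,182),(590,207)),((75,42),(635,52)),((30,570),(605,590))):
    d=onz(T,C(*a),.1)-onz(T,C(*b),.1); print(np.degrees(np.arctan2(-d[0],d[1])))
x,y,a=np.load('fit.npy')[:3]
rT=(375,255,60,40); rS=(355,178,35,45)
def org(c): return np.clip((c[...,0]-c[...,2]-40)/100,0,1)
def blu(c): return np.clip((c[...,2]-c[...,0]-40)/80,0,1)
yy,xx=np.mgrid
def cen(m,r):
    g=np.mgrid[0:m.shape[0],0:m.shape[1]]; return [(g[1]*m).sum()/m.sum()+r[0],(g[0]*m).sum()/m.sum()+r[1],m.sum()]
E
python3 - <<'E'
import sys; sys.path.insert(0,'.')
import os; os.chdir('.')
from fit import *
x,y,a=np.load('fit.npy')[:3]
rT=(375,255,60,40); rS=(355,178,35,45)
org=lambda c: np.clip((c[...,0]-c[...,2]-40)/100,0,1); blu=lambda c: np.clip((c[...,2]-c[...,0]-40)/80,0,1)
def cen(m,r):
    g=np.mgrid[0:m.shape[0],0:m.shape[1]]; return np.round([(g[1]*m).sum()/m.sum()+r[0],(g[0]*m).sum()/m.sum()+r[1],m.sum(),*cv2.boundingRect((m>.5).astype(np.uint8))],2)
H=(.011,.015,.025)
for s,r in((T,rT),(S,rS)):
    for f,sg in((org,1),(blu,-1)):
        print(cen(f(crop(s,r)),r),cen(rend(s,r,[box((0,sg*.035,.12),H,(x,y),a)]),r))
E
```

```text
gap mid [0.52978545 0.0680548  0.11      ] yaw -1.4786092053640394 0.09761745669630935
-1.3082035304166506
-1.3471382242309733
0.47674216469234704
-0.46183188296431293
[390.01 276.81 107.14   9.    17.    13.    11.  ] [389.29 276.59 156.49   7.    16.    16.    12.  ]
[417.49 271.14 101.65  37.    11.    13.    11.  ] [416.63 272.25 162.94  34.    11.    17.    13.  ]
[375.25 203.65  70.22  17.    20.     8.     7.  ] [373.87 206.21 162.27  15.    18.     9.    21.  ]
[374.36 188.45  28.85  17.     8.     6.     5.  ] [373.83 193.65 149.92  15.     6.     9.    20.  ]Traceback (most recent call last):
    for k in range(len(key)):
                   ~~~^^^^^
TypeError: object of type 'int' has no len()

During handling of the above exception, another exception occurred:

Traceback (most recent call last):
AttributeError: 'int' object has no attribute 'step'
```

```bash
python3 - <<'E'
s=open('fit.py').read()
import re
s=s.replace("np.clip((c[...,0]-c[...,2]-40)/100,0,1)","np.clip(((c[...,0]-c[...,2])/c.max(2)-.2)/.3,0,1)*(c.max(2)>40)").replace("np.clip((c[...,2]-c[...,0]-40)/80,0,1)","np.clip(((c[...,2]-c[...,0])/c.max(2)-.2)/.3,0,1)*(c.max(2)>40)")
s=s.replace("    x,y,a=r.x[:3]; print","""    def cen(m,r):
        g=np.mgrid[0:m.shape[0],0:m.shape[1]]; return np.round([(g[1]*m).sum()/m.sum()+r[0],(g[0]*m).sum()/m.sum()+r[1],m.sum(),*cv2.boundingRect((m>.5).astype(np.uint8))],2)
    x,y,a,dx,dy=r.x
    for s,q,d,i in((T,rT,0,0),(S,rS,[dx,dy,0],2)):
        for j,sg in((0,1),(1,-1)): print(cen(M[i+j],q),cen(rend(s,q,[box((0,sg*.035,.12),(.011,.015,.025),(x,y),a)+np.array(d)]),q))
    print""",1)
open('fit.py','w').write(s)
E
python3 fit.py
```

```text
areas [np.float64(138.7), np.float64(131.3), np.float64(135.8), np.float64(54.2)]
[ 0.48499352 -0.26730346  0.145     ] [ 0.50278039 -0.33423008  0.145     ] 14.883266603472384
[389.06 277.5  138.68   7.    17.    15.    12.  ] [389.04 277.38 155.74   7.    16.    16.    13.  ]
[416.39 271.79 131.27  34.    11.    16.    13.  ] [416.22 272.19 162.    33.    11.    17.    13.  ]
[375.15 205.98 135.84  17.    19.     8.    20.  ] [375.21 206.58 167.9   16.    19.     9.    20.  ]
[374.23 190.21  54.19  17.     8.     6.    10.  ] [374.39 193.96 154.7   16.     7.     8.    19.  ]
holder [ 4.95644428e-01 -3.03218059e-01  2.12776204e-01 -2.09899511e-03
  2.34540679e-04] 12.191178464193477 92.56775598255463 orange 0.488253327100563 -0.26900736412568194
stand [ 0.52511732  0.06764808 -0.02032165] -1.164344701116068 374.64586312956556
```

```bash
cat > go.py <<'E'
import sys,numpy as np
from plant import ctrl
from scipy.spatial.transform import Rotation as Ro
o=ctrl.get_obs(); R=Ro.from_euler('xyz',o['orientation'],degrees=True)
x,y,z,p=map(float,sys.argv[1:5]); D=Ro.from_euler('xyz',[180,0,p],degrees=True)
print(np.round((R.inv()*D).as_rotvec(),4),np.round(R.inv().apply(np.array([x,y,z])-o['tool_pos'])*100,2), 'now',o['clock'],np.round(o['tool_pos'],4),np.round(o['orientation'],2),'q',np.round(o['joint_pos'],1),'F',np.round(o['force'],2),round(o['opening'],4),o['gripper_force'])
E
python3 go.py .47 .32 .25 -51; python3 go.py .488 -.269 .25 -77
```

```text
[0.000e+00 1.000e-04 4.482e-01] [28.8  18.47 -2.34] now 0.7 [0.2886 0.6101 0.2266] [-180.      0.    -25.32] q [ 81.2  20.5   0.7  -0.  -70.1 -16.5] F [-0.41 -0.06 -0.06] 0.0877 0.0
[0.00e+00 1.00e-04 9.02e-01] [55.62 70.94 -2.35] now 0.7 [0.2886 0.6101 0.2266] [-180.      0.    -25.32] q [ 81.2  20.5   0.7  -0.  -70.1 -16.5] F [-0.41 -0.06 -0.06] 0.0877 0.0
```

play_rows(commands=[[[0,0,0.11,7.2,4.6,-0.6,8.7],[0,0,0.22,14.4,9.2,-1.2,8.7],[0,0,0.33,21.6,13.8,-1.8,8.7],[0,0,0.448,28.8,18.5,-2.3,8.7],[0,0,0.448,28.8,18.5,-2.3,8.7],[0,0,0.448,28.8,18.5,-2.3,8.7],[0,0,0.448,28.8,18.5,-2.3,8.7],[0,0,0.448,28.8,18.5,-2.3,8.7]]])

```text
clock: 1.37
tool_pos: [0.4654, 0.3262, 0.2495]
orientation: [-180.0, 0.0, -51.0]
force: [0.6, 0.1, 0.1]
opening: 0.087
gripper_force: 0.0
```

```bash
python3 go.py .49 0.0 .25 -64;python3 go.py .488 -.269 .25 -77
```

```text
[-7.000e-04  2.000e-04  2.276e-01] [26.89 18.64 -0.07] now 1.3667 [0.4654 0.3262 0.2495] [-1.7996e+02  1.0000e-02 -5.0960e+01] q [ 54.8   9.7 -11.1   0.  -69.2 -15.7] F [0.62 0.09 0.08] 0.087 0.0
[-7.000e-04  3.000e-04  4.545e-01] [47.66 35.74 -0.09] now 1.3667 [0.4654 0.3262 0.2495] [-1.7996e+02  1.0000e-02 -5.0960e+01] q [ 54.8   9.7 -11.1   0.  -69.2 -15.7] F [0.62 0.09 0.08] 0.087 0.0
```

play_rows(commands=[[[0,0,0.228,26.9,18.6,0,8.7],[0,0,0.228,26.9,18.6,0,8.7],[0,0,0.228,26.9,18.6,0,8.7],[0,0,0.228,26.9,18.6,0,8.7],[0,0,0.228,26.9,18.6,0,8.7],[0,0,0.228,26.9,18.6,0,8.7],[0,0,0.228,26.9,18.6,0,8.7],[0,0,0.228,26.9,18.6,0,8.7]]])

```text
clock: 2.03
tool_pos: [0.4892, -0.0004, 0.2494]
orientation: [-179.9, -0.0, -64.0]
force: [1.2, 0.0, -0.1]
opening: 0.0868
gripper_force: 0.0
```

```bash
python3 go.py .488 -.269 .22 -77
```

```text
[-1.00e-03 -1.00e-04  2.26e-01] [24.1  11.86  2.94] now 2.0333 [ 4.892e-01 -4.000e-04  2.494e-01] [-1.7994e+02 -1.0000e-02 -6.4050e+01] q [ 23.    1.8 -20.    0.  -68.1   2.9] F [ 1.18  0.01 -0.13] 0.0868 0.0
```

play_rows(commands=[[[0,0,0.227,24.1,11.9,2.9,8.7],[0,0,0.227,24.1,11.9,2.9,8.7],[0,0,0.227,24.1,11.9,2.9,8.7],[0,0,0.227,24.1,11.9,2.9,8.7],[0,0,0.227,24.1,11.9,2.9,8.7],[0,0,0.227,24.1,11.9,2.9,8.7],[0,0,0.227,24.1,11.9,2.9,8.7],[0,0,0.227,24.1,11.9,2.9,8.7]]])

```text
clock: 2.7
tool_pos: [0.4872, -0.2704, 0.2188]
orientation: [179.9, 0.0, -77.3]
force: [-0.1, 0.6, 0.5]
opening: 0.0872
gripper_force: 0.0
```

```bash
python3 - <<'E'
from h import *
s=snap('side','side1'); t=snap('top','top1')
a=cv2.imread('pics/side1.png')[130:270,310:470]
b=cv2.imread('pics/top1.png')[210:330,340:480]
cv2.imwrite('pics/c1.png',np.hstack([cv2.resize(a,(400,350),interpolation=2),cv2.resize(b,(400,350),interpolation=2)]))
E
python3 go.py .488 -.269 .104 -77
```

```text
[ 0.0007  0.0004 -0.0033] [ 0.14 -0.02 11.56] now 2.8 [ 0.4876 -0.2677  0.2196] [ 1.7996e+02  2.0000e-02 -7.7190e+01] q [ -8.6   9.7 -15.1  -0.  -65.3  21.4] F [ 0.73  0.92 -0.4 ] 0.0869 0.0
```

View pics/c1.png

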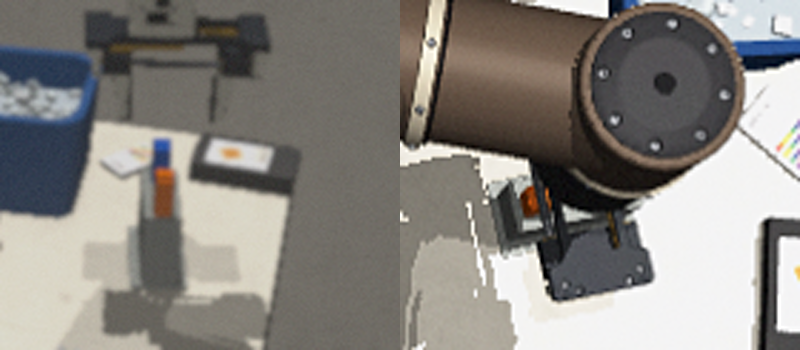

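play_rows(commands=[[[0,0,0,0.1,0,2.8,8.7],[0,0,0,0.1,0,5.6,8.7],[0,0,0,0.1,0,8.4,8.7],[0,0,0,0.1,0,10.4,8.7],[0,0,0,0.1,0,11.4,8.7],[0,0,0,0.1,0,11.4,8.7],[0,0,0,0.1,0,11.4,8.7]]])

```text
clock: 3.38
tool_pos: [0.4889, -0.2673, 0.1067]
orientation: [-180.0, -0.0, -77.0]
force: [-0.0, 0.3, 0.1]
opening: 0.0869
gripper_force: 0.0
```

```bash
python3 go.py .488 -.269 .106 -77
python3 - <<'E'
from h import *
s=snap('side','side2')
a=cv2.imread('pics/side2.png')[150:260,320:430]
cv2.imwrite('pics/c2.png',cv2.resize(a,(550,550),interpolation=2))
E
```

```text
[-0.0002 -0.0005  0.0005] [0.14 0.13 0.07] now 3.3833 [ 0.4889 -0.2673  0.1067] [-1.7999e+02 -3.0000e-02 -7.6970e+01] q [ -8.5  15.8 -23.4   0.  -50.8  21.5] F [-0.04  0.34  0.1 ] 0.0869 0.0
```

View pics/c2.png

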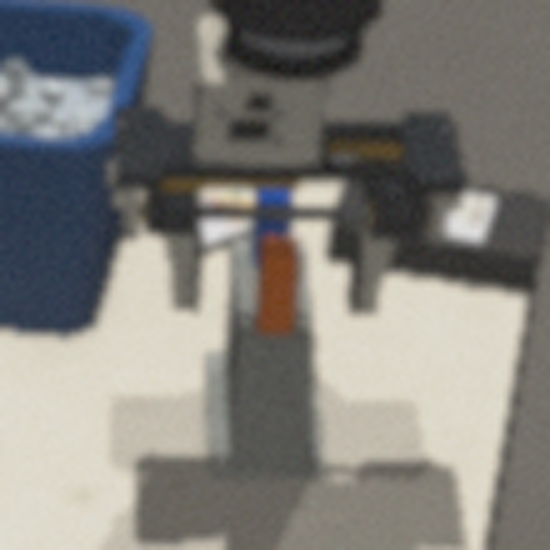

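play_rows(commands=[[[0,0,0,0,0,0,3.5],[0,0,0,0,0,0,2.6],[0,0,0,0,0,0,2.2],[0,0,0,0,0,0,1.5],[0,0,0,0,0,0,1.0],[0,0,0,0,0,0,1.0],[0,0,0,0,0,0,1.0],[0,0,0,0,0,0,1.0]]])

```text
clock: 4.1
tool_pos: [0.4882, -0.2679, 0.1059]
orientation: [180.0, -0.0, -77.1]
force: [-0.1, 0.1, 0.1]
opening: 0.0393
gripper_force: 0.0
```

play_rows(commands=[[[0,0,0,0,0,0,1.0],[0,0,0,0,0,0,1.0],[0,0,0,0,0,0,1.0],[0,0,0,0,0,0,1.0],[0,0,0,0,0,0,1.0],[0,0,0,0,0,0,1.0],[0,0,0,0,0,0,1.0],[0,0,0,0,0,0,1.0]]])

```text
clock: 4.77
tool_pos: [0.4882, -0.2678, 0.1059]
orientation: [180.0, 0.0, -77.1]
force: [-0.3, -0.9, -0.5]
opening: 0.022
gripper_force: 30.0
```

play_rows(commands=[[[0,0,0,0,0,-1,1.0],[0,0,0,0,0,-3,1.0],[0,0,0,0,0,-5,1.0],[0,0,0,0,0,-7.5,1.0],[0,0,0,0,0,-10,1.0],[0,0,0,0,0,-12.5,1.0],[0,0,0,0,0,-14.5,1.0],[0,0,0,0,0,-14.5,1.0]]])

```text
clock: 5.43
tool_pos: [0.4903, -0.2687, 0.2566]
orientation: [-179.6, -0.2, -77.0]
force: [-0.0, 0.3, -0.8]
opening: 0.0219
gripper_force: 30.0
```

```bash
python3 go.py .528 .065 .25 -91.4
```

```text
[-0.0072 -0.0035  0.2511] [-31.67 -11.17   0.6 ] now 5.4333 [ 0.4903 -0.2687  0.2566] [-179.62   -0.25  -77.01] q [ -8.6   8.3 -11.9   0.1 -69.4  21.5] F [-0.02  0.25 -0.82] 0.0219 30.000072419643402
```

play_rows(commands=[[[0,0,0.06,-6,-2.1,0.2,1.0],[0,0,0.12,-12,-4.2,0.3,1.0],[0,0,0.18,-18,-6.3,0.4,1.0],[0,0,0.251,-25,-8.8,0.5,1.0],[0,0,0.251,-31.7,-11.2,0.6,1.0],[0,0,0.251,-31.7,-11.2,0.6,1.0],[0,0,0.251,-31.7,-11.2,0.6,1.0],[0,0,0.251,-31.7,-11.2,0.6,1.0]]])

```text
clock: 6.1
tool_pos: [0.5256, 0.0654, 0.2454]
orientation: [-180.0, 0.0, -91.4]
force: [1.5, -0.6, -1.1]
opening: 0.0219
gripper_force: 30.0
```

play_rows(commands=[[[0,0,0,0,0,0,1.0],[0,0,0,0,0,0,1.0],[0,0,0,0,0,0,1.0]]])

```text
clock: 6.35
tool_pos: [0.5257, 0.0636, 0.2449]
orientation: [180.0, -0.0, -91.4]
force: [0.0, -0.7, -1.4]
opening: 0.0218
gripper_force: 30.0
```

```bash
python3 go.py .528 .068 .25 -91.4
python3 - <<'E'
from h import *
s=snap('side','side3'); t=snap('top','top3')
a=cv2.imread('pics/side3.png')[210:350,280:390]
b=cv2.imread('pics/top3.png')[222:302,218:300]
cv2.imwrite('pics/c3.png',np.hstack([cv2.resize(a,(471,600),interpolation=2),cv2.resize(b,(329,600)[:1]+(321,),interpolation=2) if 0 else cv2.copyMakeBorder(cv2.resize(b,(329,321),interpolation=2),0,279,0,0,0)]))
E
```

```text
[ 0.0006 -0.0002  0.0006] [-0.44 -0.22 -0.51] now 6.35 [0.5257 0.0636 0.2449] [ 1.7997e+02 -1.0000e-02 -9.1360e+01] q [ 28.1   6.1 -15.9  -0.  -68.  -29.5] F [ 0.02 -0.7  -1.36] 0.0218 29.999888241291046
```

View pics/c3.png

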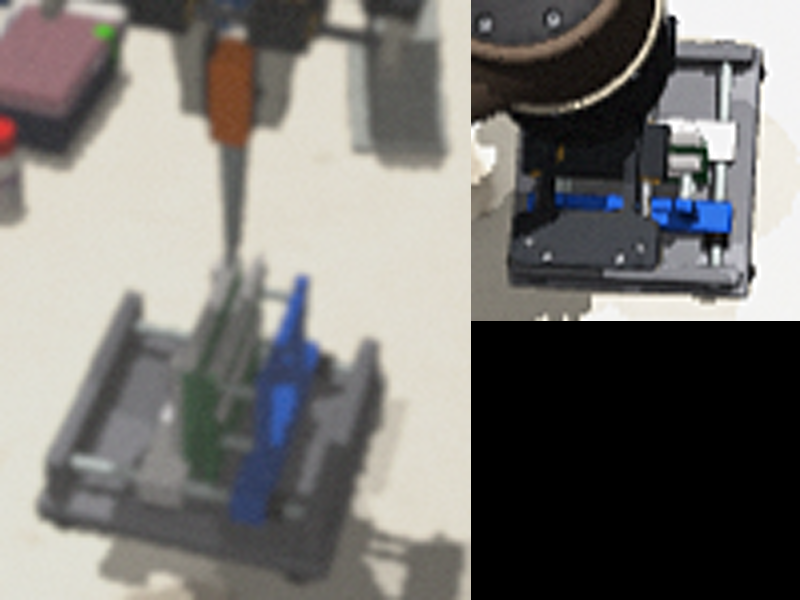

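```bash
python3 - <<'E'
from h import *
s=pickle.load(open('pics/side3.pkl','rb'))
f=lambda p:np.round((proj(s,p)[0]-[280,210]+.5)*4.286,0)
o=ctrl.get_obs()['tool_pos']
print('tip',f([o[0],o[1],o[2]-.094]),'obs 232,258')
a=np.radians(-1.4)
for n,dx,z in(('backlip',.009,.117),('frontlip',-.009,.117),('mouth',0,.11)):
    for yy in(-.05,.05): print(n,yy,f([.5298+dx*np.cos(a)-yy*np.sin(a),.068+dx*np.sin(a)+yy*np.cos(a),z]))
E
python3 go.py .5298 .066 .205 -91.4
```

```text
tip [233. 251.] obs 232,258
backlip -0.05 [231. 244.]
backlip 0.05 [180. 361.]
frontlip -0.05 [262. 250.]
frontlip 0.05 [213. 368.]
mouth -0.05 [246. 256.]
mouth 0.05 [197. 374.]
[ 0.0002 -0.0001 -0.0014] [-0.36 -0.39  4.  ] now 6.45 [0.5258 0.0625 0.245 ] [179.99  -0.   -91.48] q [ 28.    6.1 -15.9  -0.  -68.  -29.5] F [ 0.09 -0.28 -0.49] 0.0219 29.999845325946808
```

play_rows(commands=[[[0,0,0,-0.4,-0.5,0.5,1.0],[0,0,0,-0.4,-0.5,1.2,1.0],[0,0,0,-0.4,-0.5,2,1.0],[0,0,0,-0.4,-0.5,2.8,1.0],[0,0,0,-0.4,-0.5,3.4,1.0],[0,0,0,-0.4,-0.5,4.0,1.0],[0,0,0,-0.4,-0.5,4.0,1.0],[0,0,0,-0.4,-0.5,4.0,1.0]]])

```text
clock: 7.12
tool_pos: [0.531, 0.067, 0.2046]
orientation: [180.0, -0.0, -91.4]
force: [-0.1, -0.5, -1.3]
opening: 0.0218
gripper_force: 30.0
```

```bash
python3 go.py .5298 .066 .19 -91.4
python3 - <<'E'
from h import *
s=snap('side','side4')
a=cv2.imread('pics/side4.png')[220:320,285:385]
cv2.imwrite('pics/c4.png',cv2.resize(a,(600,600),interpolation=2))
E
```

```text
[ 0.0007 -0.0005 -0.0006] [0.11 0.12 1.46] now 7.1167 [0.531  0.067  0.2046] [ 1.7996e+02 -3.0000e-02 -9.1430e+01] q [ 28.2   8.4 -18.8   0.  -62.9 -29.6] F [-0.06 -0.53 -1.28] 0.0218 29.99994456768036
```

View pics/c4.png

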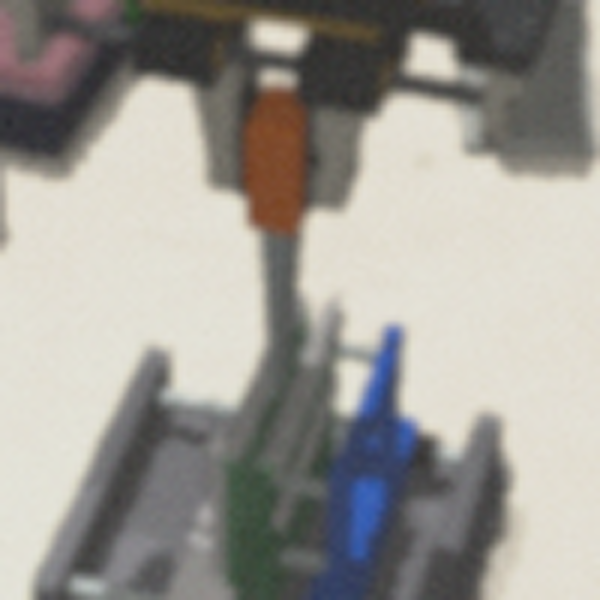

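The blade (column ~283, down to row ~340) enters between the back lip and the front lip (~330). No contact force yet, so I'll continue slowly.

play_rows(commands=[[[0,0,0,0,0.0,0.2,1.0],[0,0,0,0,0,0.4,1.0],[0,0,0,0,0,0.6,1.0],[0,0,0,0,0,0.8,1.0],[0,0,0,0,0,0.9,1.0],[0,0,0,0,0,1.0,1.0],[0,0,0,0,0,1.0,1.0],[0,0,0,0,0,1.0,1.0]]])

```text
clock: 7.83
tool_pos: [0.5311, 0.0672, 0.1949]
orientation: [180.0, -0.0, -91.4]
force: [0.6, -0.4, -0.3]
opening: 0.0218
gripper_force: 30.0
```

play_rows(commands=[[[0,0,0,0,0.0,0.2,1.0],[0,0,0,0,0,0.4,1.0],[0,0,0,0,0,0.6,1.0],[0,0,0,0,0,0.8,1.0],[0,0,0,0,0,0.8,1.0],[0,0,0,0,0,0.8,1.0]]])

```text
clock: 8.33
tool_pos: [0.5311, 0.0671, 0.1868]
orientation: [180.0, -0.0, -91.4]
force: [-0.2, 0.0, -0.6]
opening: 0.0217
gripper_force: 30.0
```

play_rows(commands=[[[0,0,0,0,0.0,0.1,1.0],[0,0,0,0,0,0.2,1.0],[0,0,0,0,0,0.3,1.0],[0,0,0,0,0,0.4,1.0],[0,0,0,0,0,0.4,1.0],[0,0,0,0,0,0.4,1.0]]])

```text
clock: 8.83
tool_pos: [0.5311, 0.0672, 0.1829]
orientation: [180.0, -0.0, -91.4]
force: [-0.6, -0.1, -1.3]
opening: 0.0217
gripper_force: 30.0
```

play_rows(commands=[[[0,0,0,0,0.0,0.1,1.0],[0,0,0,0,0,0.2,1.0],[0,0,0,0,0,0.3,1.0],[0,0,0,0,0,0.4,1.0],[0,0,0,0,0,0.4,1.0],[0,0,0,0,0,0.4,1.0]]])

```text
clock: 9.33
tool_pos: [0.5311, 0.0671, 0.1789]
orientation: [180.0, -0.0, -91.4]
force: [-0.6, -0.7, -0.5]
opening: 0.0213
gripper_force: 30.0
```

play_rows(commands=[[[0,0,0,0,0.0,0.1,1.0],[0,0,0,0,0,0.2,1.0],[0,0,0,0,0,0.3,1.0],[0,0,0,0,0,0.3,1.0],[0,0,0,0,0,0.3,1.0]]])

```text
clock: 9.75
tool_pos: [0.5311, 0.0672, 0.1759]
orientation: [180.0, -0.0, -91.4]
force: [0.0, 0.4, -1.2]
opening: 0.0216
gripper_force: 30.0
```

play_rows(commands=[[[0,0,0,0,0.0,0.1,1.0],[0,0,0,0,0,0.2,1.0],[0,0,0,0,0,0.3,1.0],[0,0,0,0,0,0.3,1.0],[0,0,0,0,0,0.3,1.0]]])

```text
clock: 10.17
tool_pos: [0.5311, 0.0672, 0.1729]
orientation: [180.0, -0.0, -91.4]
force: [-0.3, 0.9, -0.8]
opening: 0.022
gripper_force: 30.0
```

play_rows(commands=[[[0,0,0,0,0.0,0.1,1.0],[0,0,0,0,0,0.2,1.0],[0,0,0,0,0,0.3,1.0],[0,0,0,0,0,0.3,1.0],[0,0,0,0,0,0.3,1.0]]])

```text
clock: 10.58
tool_pos: [0.5314, 0.0673, 0.1702]
orientation: [-180.0, 0.0, -91.4]
force: [-0.2, -0.4, 2.1]
opening: 0.0219
gripper_force: 30.0
```

play_rows(commands=[[[0,0,0,0,0.0,0.1,1.0],[0,0,0,0,0,0.2,1.0],[0,0,0,0,0,0.3,1.0],[0,0,0,0,0,0.3,1.0],[0,0,0,0,0,0.3,1.0]]])

```text
clock: 11.0
tool_pos: [0.5318, 0.0673, 0.1676]
orientation: [-179.9, 0.0, -91.4]
force: [-0.0, -0.1, 4.6]
opening: 0.0218
gripper_force: 30.0
```

play_rows(commands=[[[0,0,0,0,0.0,0.1,1.0],[0,0,0,0,0,0.2,1.0],[0,0,0,0,0,0.3,1.0],[0,0,0,0,0,0.3,1.0],[0,0,0,0,0,0.3,1.0]]])

```text
clock: 11.42
tool_pos: [0.5319, 0.0674, 0.1647]
orientation: [-179.9, 0.0, -91.4]
force: [-1.0, 1.2, 5.8]
opening: 0.0221
gripper_force: 30.0
```

play_rows(commands=[[[0,0,0,0,0.0,0.1,1.0],[0,0,0,0,0,0.2,1.0],[0,0,0,0,0,0.3,1.0],[0,0,0,0,0,0.3,1.0],[0,0,0,0,0,0.3,1.0]]])

```text
clock: 11.83
tool_pos: [0.5319, 0.0674, 0.1618]
orientation: [-179.9, 0.0, -91.4]
force: [0.2, 0.5, 6.4]
opening: 0.0219
gripper_force: 30.0
```

play_rows(commands=[[[0,0,0,0,0.0,0.1,1.0],[0,0,0,0,0,0.2,1.0],[0,0,0,0,0,0.3,1.0],[0,0,0,0,0,0.4,1.0],[0,0,0,0,0,0.5,1.0],[0,0,0,0,0,0.5,1.0],[0,0,0,0,0,0.5,1.0],[0,0,0,0,0,0.5,1.0]]])

```text
clock: 12.5
tool_pos: [0.532, 0.0674, 0.1569]
orientation: [-179.9, 0.0, -91.4]
force: [-0.2, 0.7, 6.8]
opening: 0.0218
gripper_force: 30.0
```

```bash
python3 go.py .5298 .066 .19 -91.4
python3 - <<'E'
from h import *
s=snap('side','side5')
for f in('side3','side4','side5'):
    t=pickle.load(open(f'pics/{f}.pkl','rb')); c=t['color'][200:320,310:350].astype(float)
    m=((c[...,0]-c[...,2])/c.max(2)>.4)&(c.max(2)>60)&((c[...,1]-c[...,2])/c.max(2)>.1); n,l,st,ce=cv2.connectedComponentsWithStats(m.astype(np.uint8)); i=1+st[1:,4].argmax()
    print(f,ce[i]+[310,200],st[i])
# predicted handle-centre rows if no slip
for p in([.5257,.0636,.2449],[.531,.067,.2046],ctrl.get_obs()['tool_pos']): print(proj(s,np.array(p)+[0,0,.014])[0])
a=cv2.imread('pics/side5.png')[220:320,285:385]
cv2.imwrite('pics/c5.png',cv2.resize(a,(600,600),interpolation=2))
E
```

```text
[-0.0019  0.0005 -0.0001] [ 0.15  0.21 -3.31] now 12.5 [0.532  0.0674 0.1569] [-1.7989e+02  3.0000e-02 -9.1410e+01] q [ 28.2  10.8 -22.6   0.  -56.5 -29.6] F [-0.24  0.66  6.81] 0.0218 30.001141726970673
side3 [333.37391304 230.78695652] [ 18  19  11  25 230]
side4 [330.55980861 246.25837321] [ 15  35  11  24 209]
side5 [329.88205128 262.78461538] [ 15  52  10  23 195]
[334.23671511 230.86995187]
[331.35462276 245.99546445]
[330.73852925 262.4597243 ]
```

View pics/c5.png

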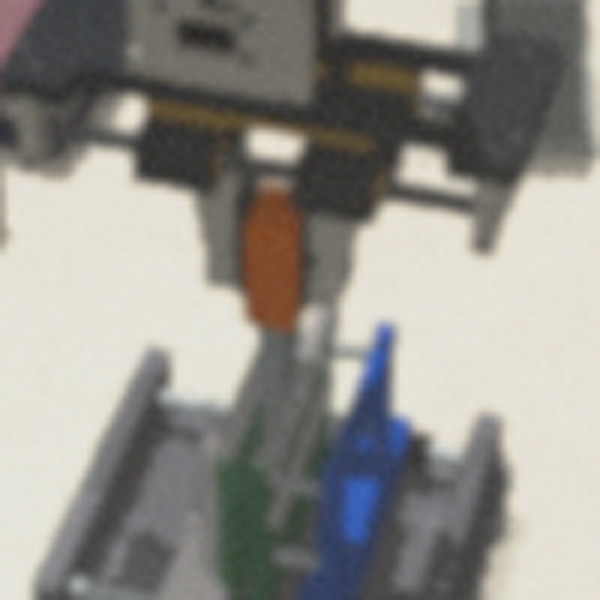

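The image shows the blade seated between the plates (orange handle at column ~272, rows 190–325), with no slip in the grip. The drag is steady at about 7 N, roughly 14 mm past first touch, so the front plate should have given way about 1.3 mm.

```bash
python3 -c "
from plant import ctrl
print(ctrl.close_job())"
```

```text
the job is handed in; nothing more can be done
None
```

I handed the job in with the orange gauge held still between the plates, dragging at about 7 N. I estimate the front plate has given way about 1.3 mm, going by depth past first touch. I left the blue gauge in its slot and made no contact I know of with anything else, though I didn't recheck those in a final picture.

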